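Slide the badge under the press and hold the palm knob down

TASK

Slide the carrier of the badge press along its rail by its upright ball handle until it clicks into the station where the badge sits right under the press pad, and let go of the handle. Then press the black palm knob on top of the press down by 17 mm (much deeper would crush the badge) and keep it held at that depth: finish while still holding the knob down. Do not disturb the things standing around the press.

Things in the scene. Friction and masses are not known exactly. Their poses are not given: they have to be found in the camera images.
- press: Grey badge press bolted to the worktop. Origin: on the worktop under the ram axis; y along the rail towards the loading end (left at yaw 0), x to the column, z up. In mm: base x -45..105, y -100..100, 12 high; rail bed x -32..32, y -100..280, strips up to z 22; head x -24..95, y -24..24, z 84..128, column x 61..95.
- carrier (a joint): Carrier travel (m) along the press's -y: 0 loading end, 0.110 press station, 0.150 far stop; starts at 0 to 0.045. Plate 54x60 mm with white domed badge (Ø38, top z 46 mm), tongue to +y with the handle. 1.2 N friction, stays where left. The only detent is the station's: a sprung ball resists with up to 5 N more from 11 mm before it, snaps in over a ridge 7 mm before, has 2 mm play; same beyond.
- push_handle: Push handle on the carrier: upright steel post Ø12 mm with a black ball Ø28 mm on top. Origin: foot of the post, z 31 mm, in the press frame x 0, y = 230 mm - carrier travel (120 mm to +y of the badge). Push it from its +y side or grip it.
- handle_ball (a point): Centre of the ball of the push handle, z 84 mm (ball top z 98 mm).
- ram (a joint): Downward travel (m) of the sprung ram: 0 up, 0.028 bottom stop. The pad meets the badge at 0.014; wanted 0.017; past 0.024 the badge is crushed. Net of its weight it takes about 5 N to start it and 0.3 N per mm more (10 N at 17 mm); it springs back up when let go.
- palm_knob: Black mushroom palm knob Ø48 mm, 22 mm high, on top of the ram's Ø18 mm shaft above the press head; moves with the ram. Origin: centre of its underside, z 158 mm with the ram up. Below the head the ram carries a Ø36 mm rubber pad (underside z 60 mm). Press straight down with the shut fingertips.
- knob_top (a point): Centre of the flat top (Ø42 mm) of the palm knob, z 180 mm with the ram up.
- red_spool: Bystander: red thread spool, Ø29 x 46 mm, loose on the worktop beside the press; origin at the centre of its underside. Not to be disturbed.
- blue_spool: Bystander: blue thread spool, Ø29 x 50 mm, loose on the worktop beside the press; origin at the centre of its underside. Not to be disturbed.
- tape_measure_1: Bystander: yellow pocket tape measure, 55x123x25 mm, loose on the worktop beside the press; origin at the centre of its underside. Not to be disturbed.
- spice_jar: Bystander: spice jar with black cap, Ø40 x 105 mm, loose on the worktop beside the press; origin at the centre of its underside. Not to be disturbed.

How it is judged:
By the outcome, as a careful person would: the job done as asked, in the order asked, and still so for the second after the job is handed in, while the arm keeps its last pose, push and grip.
It also fails if it takes over 50 s, if anything falls off the work surface, if the arm or the gripper's body presses on something with over 40 N, if the wrist force passes 120 N, or if a joint passes its speed limit or range.

ROBOT

A 7-joint arm with a two-finger parallel gripper is mounted at the origin on a cart in front of the work surface, level with it; the furniture and walls round the work are solid. World frame = base frame: x ahead of the robot, y to its left, z up, the work surface at z = 0. Lengths are in m, angles in rad, forces in N, time in s.
With the tool pointing down it reaches from about 0.425 to 0.875 m from the base axis. Payload 4.7 kg.
Tool frame: the origin (TCP) lies between the finger pads; the fingertips stand 22 mm ahead of it and the grasp point (between the pads) lies 3 mm ahead of it; z points along the fingers, y is the line along which they close (so a half turn about z gives the same grasp; the last joint's range is limited). The gripper opens to 87 mm and grips with 3 to 60 N. Pads are 19 mm wide; open, the fingers measure 117 mm over their backs; the gripper's body (75 mm by 190 mm) begins 51 mm behind the grasp point.
Start: joints at [-1.177, 0.321, -0.07, 1.45, 0.023, 1.371, -0.057], TCP at [0.241, 0.604, 0.245] pointing down, gripper open.
Joint ranges: [-2.86, 2.86], [-0.3, 2.09], [-1.38, 1.24], [0.06, 2.45], [-1.56, 4.7], [0.09, 2.05], [-2.69, 2.69]. Speed limits (rad/s): [2.57, 2.57, 3.14, 3.14, 3.14, 3.14, 3.14].

INTERFACE

Orientations are given as a rotation vector (axis times angle).
In Python, from bench import ctrl gives the robot as it stands. The module is installed in compiled form; this text tells all that it offers.
- The arm moves only by the tool send_rows, never from a script. Its argument "motion" is a list of rows, each an object with "claw": the opening, from -1 (shut) to 1 (fully open); "slide": the shift along the tool's x, y, z in mm, a list of three; "delta_rot": the turn, a rotation vector about the tool's x, y, z in rad, a list of three. In form: [{"claw": claw, "slide": [x, y, z], "delta_rot": [ax, ay, az]}, ...]. A call has 1 to 5 rows; each row is the pose to reach, as a shift and turn from the pose commanded when the call began, along the tool's axes at that moment; what a row does not reach only later rows make up. A row lasts 1/10 s, in which the tool goes at most 50 mm and 8.59 degrees, less where a joint would pass 70% of its speed; a pose out of reach is approached as far as the arm can. A call with a gripper value outside its range is refused whole. The fingers move at their own pace and stop on an object; "grip_force" is the grip in N (left out, the last holds). Time passes only in rows, so rows that repeat a pose let the fingers close. It gives the time, the measured TCP pose, the force, the opening and the grip force at its end, in the units of the state.
- ctrl.get_state(): the state, without advancing time (a new reading comes with each control period).
- ctrl.get_image(name): name is "scene" or "top" or "wrist"; returns a dict with "color" (384x512x3 uint8, blue, green, red), "fx", "fy", "cx", "cy" (pixels), "pose" (4x4, takes a point from camera to world coordinates). Camera axes: x right, y down, z forward; pixel columns grow to the right and rows downward; lengths in m; the calibration is good to about 2 mm. A picture is of the moment at which its call begins. There is no depth.
- ctrl.close_job(): hands the job in; it is judged then, once.
The state is a dict: "time": time; "joint_positions": joint angles; "qd": joint speeds; "joint_torque": joint torques, N m; "position": TCP position; "tool_rot": TCP orientation; "ft_force": force on the tool from outside, world axes, zero at the start; "torque": the same for the moment, N m; "grip_width": opening from 0.0 (shut) to 1.0 (fully open); "grip_force": force on a finger pad.
Only numpy, scipy, OpenCV 4.12 (cv2) and the standard library are available. Lean on these libraries where they do the work, as an engineer would, in place of code of your own. Each camera call takes 0.05 s, during which the arm holds its last target. There are 200 camera calls.

## Working session

There is one attempt and no reset: what is moved stays moved. The work goes in short steps, Python scripts to look and compute and a tool call to move; the robot and the scene stay as the last step left them, time stands still between calls to the robot, and variables do not carry over. Pictures are saved under pics/ and viewed, at most 10 in all, crops included, and the job is handed in when it is done.

Besides the shell and the picture viewer there is one more tool, called after "Request:" as name(argument=value, ...) on one line, values as JSON. send_rows: Moves the arm, as the interface text tells. Its arguments: {"type":"object","properties":{"motion":{"type":"array","items":{"type":"object","properties":{"claw":{"type":"number"},"slide":{"type":"array","items":{"type":"number"}},"delta_rot":{"type":"array","items":{"type":"number"}}}}},"grip_force":{"type":"number"}},"required":["motion"]}

```bash
mkdir -p pics
python3 - <<'E'
from bench import ctrl
import cv2,numpy as np
for n in("scene","top"):
    d=ctrl.get_image(n);cv2.imwrite(f"pics/{n}0.png",d["color"]);print(n,d["fx"],d["fy"],d["cx"],d["cy"]);print(np.round(d["pose"],4).tolist())
print(ctrl.get_state())
E
```

```text
scene 396.1791265794317 396.1791265794317 254.55094253393108 190.30154194350513
[[0.6349, -0.4483, 0.6292, -0.0383], [-0.7724, -0.3865, 0.504, -0.4636], [0.0172, -0.806, -0.5917, 0.6506], [0.0, 0.0, 0.0, 1.0]]
top 423.5733511986193 423.5733511986193 260.41127600575913 186.189678117667
[[0.025, -0.9911, 0.1311, 0.4232], [-0.9997, -0.0251, 0.0011, 0.0017], [0.0022, -0.1311, -0.9914, 1.0411], [0.0, 0.0, 0.0, 1.0]]
{'time': 0.1, 'joint_positions': array([-1.17692149,  0.32175279, -0.07008487,  1.45154112,  0.02263063,
        1.37079749, -0.05688927]), 'qd': array([ 0.00128534, -0.00110849, -0.0007348 , -0.00330173, -0.00046833,
       -0.00122607,  0.00019764]), 'joint_torque': array([-9.05743150e-05, -4.92572701e+01, -4.05872259e-01, -3.13397884e+01,
       -6.42561237e-02,  3.95350100e-02,  9.27158749e-05]), 'position': array([0.24084751, 0.60324571, 0.24357429]), 'tool_rot': array([-5.92863276e-01, -3.08493773e+00,  2.67039243e-03]), 'ft_force': array([ 0.64510974, -1.13950358, -0.74635716]), 'torque': array([-0.06169333,  0.00171607, -0.00951555]), 'grip_force': 0.0, 'grip_width': 0.998293460143594}
```

View pics/scene0.png

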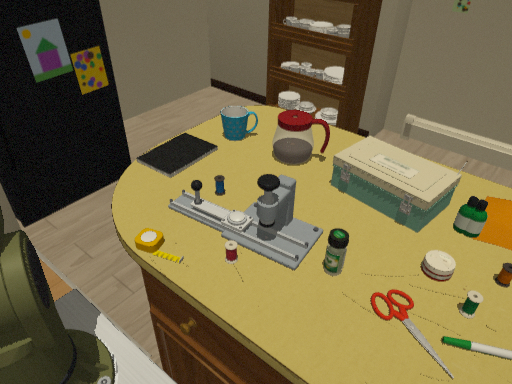

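View pics/top0.png

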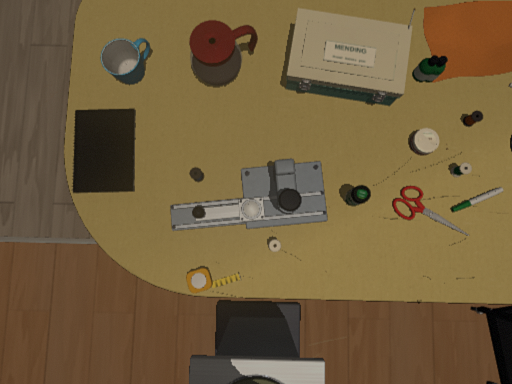

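The scene shows the press: ball handle at (197,186) and knob at (268,183) in scene, and ball (199,212), knob (290,201), badge (251,210) in top. Next, zoomed crops for accurate pixels.

Run:
```python
import cv2
a=cv2.imread("pics/top0.png")[150:260,160:340];cv2.imwrite("pics/topc.png",cv2.resize(a,None,fx=4.4,fy=4.4,interpolation=cv2.INTER_CUBIC))
a=cv2.imread("pics/scene0.png")[165:275,160:340];cv2.imwrite("pics/scenec.png",cv2.resize(a,None,fx=4.4,fy=4.4,interpolation=cv2.INTER_CUBIC))
```

```text
(no output)
```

View pics/topc.png

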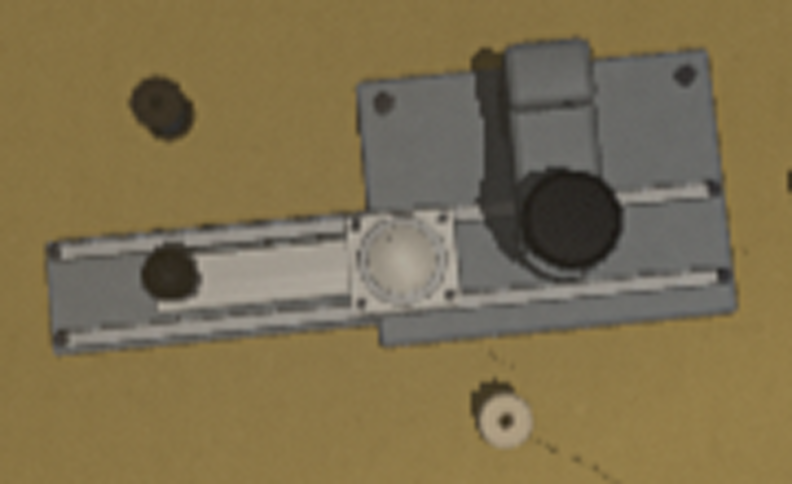

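View pics/scenec.png

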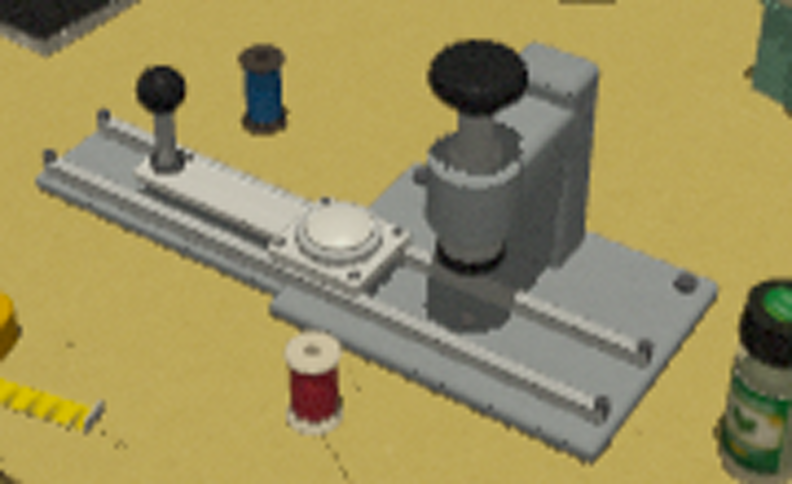

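Top crop: ball (170,273), knob (572,218), badge (401,261), base corners (706,50), (736,312), (382,346), (360,84). Scene crop: ball (162,90), knob (478,75), base corner (716,290). I'll fit the press pose and travel from these.

```bash
cat > h.py <<'E'
import numpy as np
T=(423.57335,260.41128,186.18968,np.array([[0.025,-0.9911,0.1311,0.4232],[-0.9997,-0.0251,0.0011,0.0017],[0.0022,-0.1311,-0.9914,1.0411]]))
S=(396.17913,254.55094,190.30154,np.array([[0.6349,-0.4483,0.6292,-0.0383],[-0.7724,-0.3865,0.504,-0.4636],[0.0172,-0.806,-0.5917,0.6506]]))
def proj(c,p):
    f,cx,cy,M=c;q=M[:,:3].T@(np.asarray(p)-M[:,3]);return np.array([cx+f*q[0]/q[2],cy+f*q[1]/q[2]])
def ray(c,uv,z):
    f,cx,cy,M=c;d=M[:,:3]@np.array([(uv[0]-cx)/f,(uv[1]-cy)/f,1]);return M[:,3]+d*(z-M[2,3])/d[2]
E
python3 - <<'E'
from h import *
from scipy.optimize import least_squares
from bench import ctrl
t=lambda u,v:np.array([160+(u+.5)/4.4-.5,150+(v+.5)/4.4-.5])
s=lambda u,v:np.array([160+(u+.5)/4.4-.5,165+(v+.5)/4.4-.5])
O=[(T,t(170,273),lambda q:(0,.230-q,.084)),(T,t(572,218),lambda q:(0,0,.173)),(T,t(401,261),lambda q:(0,.11-q,.043)),
(T,t(706,50),lambda q:(.105,-.1,.012)),(T,t(736,312),lambda q:(-.045,-.1,.012)),(T,t(382,346),lambda q:(-.045,.1,.012)),(T,t(360,84),lambda q:(.105,.1,.012)),
(S,s(162,90),lambda q:(0,.230-q,.084)),(S,s(478,76),lambda q:(0,0,.173)),(S,s(340,228),lambda q:(0,.11-q,.043)),(S,s(716,290),lambda q:(.105,-.1,.012))]
def W(p,l):
    c,s_=np.cos(p[2]),np.sin(p[2]);return np.array([p[0]+c*l[0]-s_*l[1],p[1]+s_*l[0]+c*l[1],l[2]])
def res(p):return np.concatenate([proj(c,W(p,l(p[3])))-uv for c,uv,l in O])
r=least_squares(res,[.5,0,0,.02],loss="soft_l1");p=r.x
print(p);print(np.round(res(p).reshape(-1,2),2).tolist())
print("ball",W(p,(0,.23-p[3],.084)),"knob",W(p,(0,0,.18)),"ball at station",W(p,(0,.12,.084)))
for n,c,uv,z in[("red",T,t(505,420),.046),("blue",T,t(157,102),.05)]:print(n,ray(c,uv,z))
print("jar top",ray(T,(361,194),.105),"tape",ray(T,(200,281),.025))
from scipy.spatial.transform import Rotation as R
print(R.from_rotvec(ctrl.get_state()["tool_rot"]).as_matrix().round(3))
E
```

```text
[ 0.51105823 -0.05840097  0.11637457  0.02872449]
[[0.11, 0.21], [0.12, 0.75], [0.83, -0.45], [1.05, -0.42], [1.03, 0.62], [-0.68, 0.44], [-0.96, -0.9], [-0.29, -0.07], [-0.57, -0.12], [-0.37, -1.01], [0.83, -1.49]]
ball [0.48768772 0.14151314 0.084     ] knob [ 0.51105823 -0.05840097  0.18      ] ball at station [0.49712479 0.06078736 0.084     ]
red [ 0.41744133 -0.03316609  0.046     ]
blue [0.58236055 0.15782988 0.05      ]
jar top [ 0.53512347 -0.22143474  0.105     ] tape [0.32935005 0.13909146 0.025     ]
[[-0.929  0.371 -0.001]
 [ 0.371  0.929 -0.002]
 [-0.    -0.002 -1.   ]]
```

Request:
send_rows(motion=[{"claw":0.2,"slide":[-33,-28,0],"delta_rot":[0,0,0.09]},{"claw":0.2,"slide":[-67,-56,0],"delta_rot":[0,0,0.18]},{"claw":0.2,"slide":[-100,-84,0],"delta_rot":[0,0,0.27]},{"claw":0.2,"slide":[-133,-112,0],"delta_rot":[0,0,0.36]},{"claw":0.2,"slide":[-167,-140,0],"delta_rot":[0,0,0.45]}], grip_force=25)

```text
time: 0.6
position: [0.3445, 0.4099, 0.2441]
tool_rot: [-1.271, -2.873, 0.001]
ft_force: [0.1, 0.3, -0.3]
grip_width: 0.652
grip_force: 0.0
```

```bash
cat >> h.py <<'E'
from scipy.spatial.transform import Rotation as R
from bench import ctrl
def go(target,yaw=0.116):
    "remaining slide (mm) and turn in tool axes; tool y along press x"
    s=ctrl.get_state();A=R.from_rotvec(s["tool_rot"]).as_matrix()
    c,n=np.cos(yaw),np.sin(yaw);G=np.array([[-c*0+n*1,c,0],[-c,n,0],[0,0,-1]])  # columns x,y,z
    G=np.column_stack([np.cross([c,n,0],[0,0,-1]),[c,n,0],[0,0,-1]])
    print("t",s["time"],"pos",s["position"].round(4),"w",round(s["grip_width"],3),"F",s["ft_force"].round(1),"gf",s["grip_force"])
    print("slide",(1e3*A.T@(np.array(target)-s["position"])).round(1),"rot",R.from_matrix(A.T@G).as_rotvec().round(4))
E
python3 -c "
from h import *
go([.4877,.1415,.15])"
```

```text
t 0.6 pos [0.3445 0.4099 0.2441] w 0.652 F [ 0.1  0.3 -0.3] gf 0.0
slide [-294.9  -74.5   94.2] rot [-6.000e-04  2.000e-04  6.216e-01]
```

Request:
send_rows(motion=[{"claw":0.2,"slide":[-42,-11,0],"delta_rot":[0,0,0.09]},{"claw":0.2,"slide":[-84,-21,0],"delta_rot":[0,0,0.18]},{"claw":0.2,"slide":[-126,-32,5],"delta_rot":[0,0,0.27]},{"claw":0.2,"slide":[-168,-43,10],"delta_rot":[0,0,0.36]},{"claw":0.2,"slide":[-210,-53,20],"delta_rot":[0,0,0.45]}])

```text
time: 1.1
position: [0.4476, 0.2195, 0.2248]
tool_rot: [1.88, 2.516, 0.002]
ft_force: [0.8, -0.7, 0.5]
grip_width: 0.605
grip_force: 0.0
```

```bash
python3 -c "
from h import *
go([.4877,.1415,.15])"
```

```text
t 1.1 pos [0.4476 0.2195 0.2248] w 0.605 F [ 0.8 -0.7  0.5] gf 0.0
slide [-86.2  16.3  74.8] rot [ 0.0012 -0.0008  0.1714]
```

Request:
send_rows(motion=[{"claw":0.2,"slide":[-29,5,20],"delta_rot":[0,0,0.06]},{"claw":0.2,"slide":[-58,11,45],"delta_rot":[0,0,0.12]},{"claw":0.2,"slide":[-86,16,65],"delta_rot":[0,0,0.17]},{"claw":0.2,"slide":[-86,16,75],"delta_rot":[0,0,0.17]},{"claw":0.2,"slide":[-86,16,75],"delta_rot":[0,0,0.17]}])

```text
time: 1.6
position: [0.4856, 0.1425, 0.1478]
tool_rot: [-2.083, -2.349, 0.005]
ft_force: [-0.0, 0.3, -0.7]
grip_width: 0.599
grip_force: 0.0
```

```bash
python3 -c "
from h import *
import cv2
go([.4877,.1415,.087])
d=ctrl.get_image('wrist');cv2.imwrite('pics/w1.png',d['color'])
P=d['pose'];q=np.linalg.inv(P)@[.4877,.1415,.084,1];print(d['fx']*q[0]/q[2]+d['cx'],d['fy']*q[1]/q[2]+d['cy'],q[2],d['fx'],P.round(3).tolist())"
```

```text
t 1.6 pos [0.4856 0.1425 0.1478] w 0.599 F [-0.   0.3 -0.7] gf 0.0
slide [-1.2  2.2 60.8] rot [-0.0037  0.0008  0.0039]
255.49116372572428 217.83662642659903 0.21875734658853596 308.5258203754288 [[0.993, 0.115, 0.03, 0.478], [0.119, -0.953, -0.28, 0.22], [-0.004, 0.281, -0.96, 0.289], [0.0, 0.0, 0.0, 1.0]]
```

View pics/w1.png

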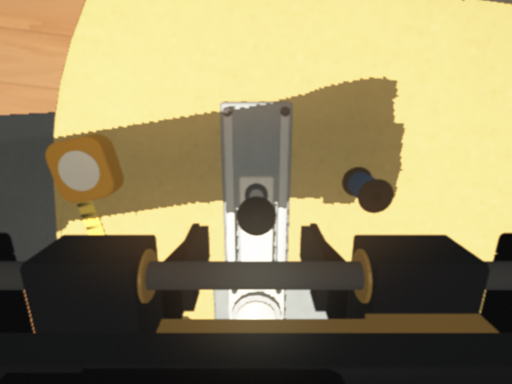

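The wrist view shows the ball at (256,215), within 2 mm of the prediction and centred between the fingers. I'll descend and grip it.

Request:
send_rows(motion=[{"claw":0.2,"slide":[0,2,25],"delta_rot":[0,0,0]},{"claw":0.2,"slide":[0,2,50],"delta_rot":[0,0,0]},{"claw":0.2,"slide":[0,2,61],"delta_rot":[0,0,0]},{"claw":-0.6,"slide":[0,2,61],"delta_rot":[0,0,0]},{"claw":-0.6,"slide":[0,2,61],"delta_rot":[0,0,0]}], grip_force=25)

```text
time: 2.15
position: [0.4894, 0.1444, 0.0896]
tool_rot: [2.081, 2.353, 0.002]
ft_force: [-0.4, -0.0, -0.6]
grip_width: 0.495
grip_force: 0.0
```

Request:
send_rows(motion=[{"claw":-0.6,"slide":[0,0,0],"delta_rot":[0,0,0]},{"claw":-0.6,"slide":[0,0,0],"delta_rot":[0,0,0]},{"claw":-0.6,"slide":[0,0,0],"delta_rot":[0,0,0]}])

```text
time: 2.45
position: [0.4868, 0.1438, 0.0895]
tool_rot: [-2.08, -2.349, 0.004]
ft_force: [-7.5, -0.4, 7.8]
grip_width: 0.307
grip_force: 25.0
```

```bash
python3 -c "
from h import *
go([.4971,.0608,.087])"
```

```text
t 2.45 pos [0.4868 0.1438 0.0895] w 0.307 F [-7.5 -0.4  7.8] gf 25.00147193670273
slide [-83.7   0.1   2.4] rot [-0.0045 -0.001   0.0053]
```

Request:
send_rows(motion=[{"claw":-0.6,"slide":[-10,-2,2],"delta_rot":[0,0,0]},{"claw":-0.6,"slide":[-25,-2,2],"delta_rot":[0,0,0]},{"claw":-0.6,"slide":[-40,-2,2],"delta_rot":[0,0,0]},{"claw":-0.6,"slide":[-55,-2,2],"delta_rot":[0,0,0]},{"claw":-0.6,"slide":[-65,-2,2],"delta_rot":[0,0,0]}])

```text
time: 2.95
position: [0.4947, 0.0786, 0.0893]
tool_rot: [-2.082, -2.35, -0.002]
ft_force: [-8.2, 0.6, 15.3]
grip_width: 0.303
grip_force: 25.0
```

Request:
send_rows(motion=[{"claw":-0.6,"slide":[0,0,0],"delta_rot":[0,0,0]},{"claw":-0.6,"slide":[0,0,0],"delta_rot":[0,0,0]}])

```text
time: 3.15
position: [0.4948, 0.078, 0.0892]
tool_rot: [-2.084, -2.35, -0.001]
ft_force: [-7.6, -2.1, 15.7]
grip_width: 0.304
grip_force: 25.0
```

```bash
python3 -c "
from h import *
go([.4971,.0608,.087])"
```

```text
t 3.15 pos [0.4948 0.078  0.0892] w 0.304 F [-7.6 -2.1 15.7] gf 25.002381205558777
slide [-17.4   0.2   2.2] rot [-0.0003 -0.0009  0.0037]
```

Request:
send_rows(motion=[{"claw":-0.6,"slide":[-2,-2,-3],"delta_rot":[0,0,0]},{"claw":-0.6,"slide":[-4,-2,-3],"delta_rot":[0,0,0]},{"claw":-0.6,"slide":[-6,-2,-3],"delta_rot":[0,0,0]},{"claw":-0.6,"slide":[-6,-2,-3],"delta_rot":[0,0,0]}])

```text
time: 3.55
position: [0.4948, 0.073, 0.0899]
tool_rot: [2.082, 2.35, 0.005]
ft_force: [4.7, 1.5, -5.6]
grip_width: 0.301
grip_force: 25.0
```

Request:
send_rows(motion=[{"claw":-0.6,"slide":[-2,0,0],"delta_rot":[0,0,0]},{"claw":-0.6,"slide":[-3,0,0],"delta_rot":[0,0,0]},{"claw":-0.6,"slide":[-3,0,0],"delta_rot":[0,0,0]}])

```text
time: 3.85
position: [0.4949, 0.0718, 0.09]
tool_rot: [2.082, 2.353, 0.007]
ft_force: [4.0, 5.6, -5.6]
grip_width: 0.302
grip_force: 25.0
```

Request:
send_rows(motion=[{"claw":-0.6,"slide":[-2,0,0],"delta_rot":[0,0,0]},{"claw":-0.6,"slide":[-2,0,0],"delta_rot":[0,0,0]}])

```text
time: 4.05
position: [0.4953, 0.0686, 0.09]
tool_rot: [2.081, 2.351, 0.005]
ft_force: [5.1, 3.6, -5.8]
grip_width: 0.304
grip_force: 25.0
```

Request:
send_rows(motion=[{"claw":-0.6,"slide":[-2,0,0],"delta_rot":[0,0,0]},{"claw":-0.6,"slide":[-2,0,0],"delta_rot":[0,0,0]}])

```text
time: 4.25
position: [0.4957, 0.0651, 0.0899]
tool_rot: [2.081, 2.35, 0.003]
ft_force: [6.1, -0.7, -5.6]
grip_width: 0.302
grip_force: 25.0
```

```bash
python3 -c "
from h import *
go([.4971,.0608,.087])"
```

```text
t 4.25 pos [0.4957 0.0651 0.0899] w 0.302 F [ 6.1 -0.7 -5.6] gf 24.998329281806946
slide [-4.4  0.9  2.9] rot [0.0031 0.0009 0.0049]
```

Request:
send_rows(motion=[{"claw":-0.6,"slide":[-1,0,0],"delta_rot":[0,0,0]},{"claw":-0.6,"slide":[-2,0,0],"delta_rot":[0,0,0]},{"claw":-0.6,"slide":[-2,0,0],"delta_rot":[0,0,0]}])

```text
time: 4.55
position: [0.4958, 0.0637, 0.0899]
tool_rot: [2.082, 2.35, 0.004]
ft_force: [5.2, 0.7, -5.3]
grip_width: 0.304
grip_force: 25.0
```

Request:
send_rows(motion=[{"claw":-0.6,"slide":[-1,0,0],"delta_rot":[0,0,0]},{"claw":-0.6,"slide":[-1,0,0],"delta_rot":[0,0,0]}])

```text
time: 4.75
position: [0.496, 0.0629, 0.0899]
tool_rot: [2.082, 2.35, 0.004]
ft_force: [4.9, 2.2, -5.2]
grip_width: 0.302
grip_force: 25.0
```

Request:
send_rows(motion=[{"claw":-0.6,"slide":[-1,0,0],"delta_rot":[0,0,0]},{"claw":-0.6,"slide":[-1,0,0],"delta_rot":[0,0,0]}])

```text
time: 4.95
position: [0.4961, 0.0619, 0.0899]
tool_rot: [2.082, 2.35, 0.004]
ft_force: [4.2, 1.5, -6.0]
grip_width: 0.303
grip_force: 25.0
```

Request:
send_rows(motion=[{"claw":0.2,"slide":[0,0,0],"delta_rot":[0,0,0]},{"claw":0.2,"slide":[0,0,0],"delta_rot":[0,0,0]},{"claw":0.2,"slide":[0,0,0],"delta_rot":[0,0,0]},{"claw":0.2,"slide":[0,0,0],"delta_rot":[0,0,0]},{"claw":0.2,"slide":[0,0,-10],"delta_rot":[0,0,0]}])

```text
time: 5.45
position: [0.4936, 0.0613, 0.0989]
tool_rot: [-2.082, -2.35, 0.004]
ft_force: [0.4, -0.8, -0.4]
grip_width: 0.584
grip_force: 0.0
```

Request:
send_rows(motion=[{"claw":0.2,"slide":[0,0,-40],"delta_rot":[0,0,0]},{"claw":0.2,"slide":[0,0,-80],"delta_rot":[0,0,0]},{"claw":0.0,"slide":[0,0,-120],"delta_rot":[0,0,0]},{"claw":-1,"slide":[0,0,-150],"delta_rot":[0,0,0]},{"claw":-1,"slide":[0,0,-150],"delta_rot":[0,0,0]}])

```text
time: 5.95
position: [0.4973, 0.0618, 0.2552]
tool_rot: [2.08, 2.348, 0.013]
ft_force: [0.6, -0.6, 0.6]
grip_width: 0.41
grip_force: 0.0
```

```bash
python3 -c "
from h import *
import cv2
go([.511,-.0584,.225])
d=ctrl.get_image('wrist');a=d['color'];b=ctrl.get_image('scene')['color'][165:275,160:340]
cv2.imwrite('pics/c2.png',np.vstack([cv2.resize(b,(512,313),interpolation=2),a[100:384]]))
for n,p in[('ball',(.4971,.0608,.084)),('knob',(.511,-.0584,.175))]:
  q=np.linalg.inv(d['pose'])@[*p,1];print(n,d['fx']*q[0]/q[2]+d['cx'],d['fy']*q[1]/q[2]+d['cy'],q[2])
"
```

```text
t 5.95 pos [0.4973 0.0618 0.2552] w 0.41 F [ 0.6 -0.6  0.6] gf 0.0
slide [-121.1   -1.2   30. ] rot [ 0.0093 -0.002   0.0047]
ball 251.10174483786267 180.61586366904646 0.3219117985086515
knob 250.9471256727355 340.33141916713384 0.26795018695147466
```

View pics/c2.png

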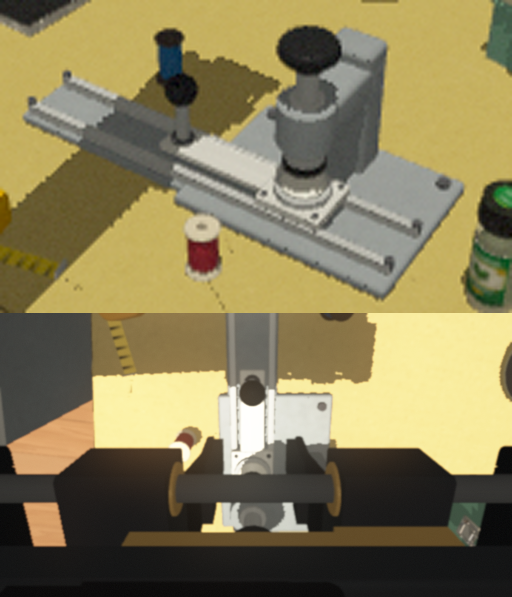

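Scene: the badge sits under the pad, ball at about (223,197) in full-image pixels; wrist ball at (252,178). I'll check the travel numerically from the ball blob before and after.

Run:
```python
from h import *
import cv2
from scipy.optimize import minimize_scalar
p=[.51106,-.0584,.11637];c,s=np.cos(p[2]),np.sin(p[2])
def cen(img,near):
    m=(img.max(2)<65).astype(np.uint8);m=cv2.morphologyEx(m,cv2.MORPH_OPEN,np.ones((3,3)))
    n,l,st,ct=cv2.connectedComponentsWithStats(m);k=1+np.argmin(np.linalg.norm(ct[1:]-near,axis=1));return ct[k],st[k]
for nm,cam,im,near in[("s0",S,cv2.imread("pics/scene0.png"),(197,185)),("s1",S,ctrl.get_image("scene")["color"],(223,197)),("t0",T,cv2.imread("pics/top0.png"),(198,211)),("t1",T,ctrl.get_image("top")["color"],(232,209))]:
    uv,st=cen(im,near);f=lambda q:np.linalg.norm(proj(cam,(p[0]-s*(.23-q),p[1]+c*(.23-q),.084))-uv)
    r=minimize_scalar(f,bounds=(0,.15),method="bounded");print(nm,uv,st,round(r.x,4),round(r.fun,2))
```

```text
s0 [196.17582418 185.02197802] [191 180  11  11  91] 0.0288 0.01
s1 [223.01769912 195.96460177] [217 191  13  11 113] 0.1101 0.28
t0 [198.         211.69166667] [192 206  12  12 120] 0.028 0.21
t1 [227. 180.] [226 179   3   3   9] 0.0997 29.14
```

Request:
send_rows(motion=[{"claw":-1,"slide":[-40,0,0],"delta_rot":[0,0,0]},{"claw":-1,"slide":[-80,-1,0],"delta_rot":[0,0,0]},{"claw":-1,"slide":[-120,-1,20],"delta_rot":[0,0,0]},{"claw":-1,"slide":[-120,-1,40],"delta_rot":[0,0,0]},{"claw":-1,"slide":[-120,-1,43],"delta_rot":[0,0,0]}], grip_force=20)

```text
time: 6.65
position: [0.5057, -0.0587, 0.2031]
tool_rot: [-2.083, -2.345, 0.008]
ft_force: [-0.7, 1.1, -0.7]
grip_width: 0.006
grip_force: 0.0
```

Request:
send_rows(motion=[{"claw":-1,"slide":[0,0,0],"delta_rot":[0,0,0]},{"claw":-1,"slide":[0,0,0],"delta_rot":[0,0,0]},{"claw":-1,"slide":[0,0,0],"delta_rot":[0,0,0]}])

```text
time: 6.95
position: [0.5088, -0.0566, 0.2073]
tool_rot: [2.08, 2.353, 0.002]
ft_force: [-0.2, 0.8, -0.1]
grip_width: 0.007
grip_force: 0.0
```

```bash
python3 -c "
from h import *
go([.511,-.0584,.202])"
```

```text
t 6.95 pos [ 0.5088 -0.0566  0.2073] w 0.007 F [-0.2  0.8 -0.1] gf 0.0
slide [-2.   1.9  5.3] rot [ 0.0013 -0.0001  0.0069]
```

Request:
send_rows(motion=[{"claw":-1,"slide":[-1,2,3],"delta_rot":[0,0,0]},{"claw":-1,"slide":[-1,2,3],"delta_rot":[0,0,0]},{"claw":-1,"slide":[-1,2,3],"delta_rot":[0,0,0]}])

```text
time: 7.25
position: [0.5105, -0.0583, 0.2037]
tool_rot: [2.083, 2.352, 0.0]
ft_force: [0.2, -0.6, 0.2]
grip_width: 0.005
grip_force: 0.0
```

Request:
send_rows(motion=[{"claw":-1,"slide":[0,0,2],"delta_rot":[0,0,0]},{"claw":-1,"slide":[0,0,2],"delta_rot":[0,0,0]},{"claw":-1,"slide":[0,0,2],"delta_rot":[0,0,0]}])

```text
time: 7.55
position: [0.5107, -0.0583, 0.2024]
tool_rot: [2.083, 2.351, 0.001]
ft_force: [-1.7, 0.5, 5.0]
grip_width: 0.004
grip_force: 2.6
```

Request:
send_rows(motion=[{"claw":-1,"slide":[0,0,1],"delta_rot":[0,0,0]},{"claw":-1,"slide":[0,0,1],"delta_rot":[0,0,0]},{"claw":-1,"slide":[0,0,1],"delta_rot":[0,0,0]}])

```text
time: 7.85
position: [0.5107, -0.0584, 0.2014]
tool_rot: [2.083, 2.351, 0.002]
ft_force: [-2.0, 0.4, 5.3]
grip_width: 0.007
grip_force: 2.7
```

Request:
send_rows(motion=[{"claw":-1,"slide":[0,0,1],"delta_rot":[0,0,0]},{"claw":-1,"slide":[0,0,1],"delta_rot":[0,0,0]},{"claw":-1,"slide":[0,0,1],"delta_rot":[0,0,0]}])

```text
time: 8.15
position: [0.5107, -0.0584, 0.2005]
tool_rot: [2.083, 2.351, 0.002]
ft_force: [-0.8, 0.5, 6.0]
grip_width: 0.004
grip_force: 2.9
```

Request:
send_rows(motion=[{"claw":-1,"slide":[0,0,3],"delta_rot":[0,0,0]},{"claw":-1,"slide":[0,0,6],"delta_rot":[0,0,0]},{"claw":-1,"slide":[0,0,9],"delta_rot":[0,0,0]},{"claw":-1,"slide":[0,0,11],"delta_rot":[0,0,0]},{"claw":-1,"slide":[0,0,11],"delta_rot":[0,0,0]}])

```text
time: 8.65
position: [0.5107, -0.0584, 0.1898]
tool_rot: [2.083, 2.351, 0.002]
ft_force: [-3.1, 0.5, 8.8]
grip_width: 0.007
grip_force: 4.5
```

Request:
send_rows(motion=[{"claw":-1,"slide":[0,0,2],"delta_rot":[0,0,0]},{"claw":-1,"slide":[0,0,2],"delta_rot":[0,0,0]},{"claw":-1,"slide":[0,0,2],"delta_rot":[0,0,0]},{"claw":-1,"slide":[0,0,2],"delta_rot":[0,0,0]}])

```text
time: 9.05
position: [0.5107, -0.0584, 0.1881]
tool_rot: [2.083, 2.351, 0.002]
ft_force: [-3.6, -0.1, 9.9]
grip_width: 0.005
grip_force: 4.7
```

Request:
send_rows(motion=[{"claw":-1,"slide":[0,0,1],"delta_rot":[0,0,0]},{"claw":-1,"slide":[0,0,2],"delta_rot":[0,0,0]},{"claw":-1,"slide":[0,0,3],"delta_rot":[0,0,0]},{"claw":-1,"slide":[0,0,3],"delta_rot":[0,0,0]},{"claw":-1,"slide":[0,0,3],"delta_rot":[0,0,0]}])

```text
time: 9.55
position: [0.5107, -0.0584, 0.1852]
tool_rot: [2.083, 2.351, 0.002]
ft_force: [-3.2, 0.5, 10.2]
grip_width: 0.005
grip_force: 5.2
```

Run:
```python
from h import *
import cv2
go([.511,-.0584,.1852])
b=ctrl.get_image('scene')['color'][165:275,160:340];cv2.imwrite('pics/c3.png',cv2.resize(b,None,fx=4.4,fy=4.4,interpolation=2))
```

```text
t 9.55 pos [ 0.5107 -0.0584  0.1852] w 0.005 F [-3.2  0.5 10.2] gf 5.154189064633101
slide [-0.   0.3  0. ] rot [ 0.0012 -0.0007  0.0048]
```

View pics/c3.png

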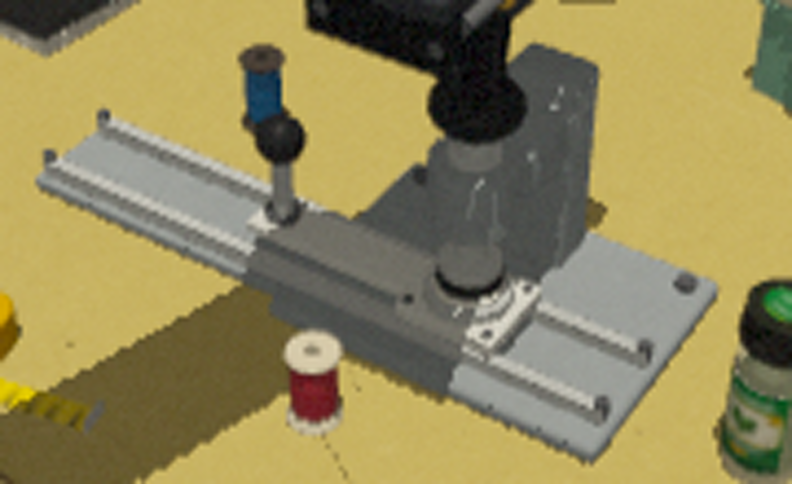

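The picture shows the knob pressed down (knob centre about (478,102) in the crop), the pad on the badge, the ball at (280,139), and the red spool, blue spool and jar in place. The reading is about 17 mm at 10 N, as expected.

```bash
python3 -c "
from bench import ctrl
print(ctrl.close_job())"
```

```text
the job is handed in; nothing more can be done
None
```

I handed the job in at about 9.6 s, with the carrier at its station (about 110 mm travel), the handle released, and the knob held down about 17 mm at about 10 N; in the last picture both spools and the jar stood in place, and the tape measure was only partly in view.

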